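# Park a refractory slab against the brick wall

## Robot

A 6-joint arm with a two-finger parallel gripper is mounted at the origin on the work surface. World frame = base frame: x ahead of the robot, y to its left, z up, the work surface at z = 0. Lengths are in m, angles in rad, forces in N, time in s.
With the tool pointing down it reaches from about 0.325 to 0.875 m from the base axis. Payload 4.4 kg.
Tool frame: the origin (TCP) lies on the centre line of the jaws, within the pads' length; the fingertips stand arm.tcp_to_tips ahead of it and the grasp point (between the pads) lies 11 mm behind it (arm.tcp_to_tips is the distance from the TCP to the fingertips, in m); z points along the fingers, y is the direction in which the jaws open and shut (so a half turn about z gives the same grasp; the last joint's range is limited). The gripper opens to 85 mm and grips with 20 to 120 N. Pads are 22 mm wide; open, the fingers measure 114 mm over their backs; the gripper's body (76 mm by 85 mm) begins 54 mm behind the grasp point. The pads swing forward as they close: fully open they stand 13 mm farther back than shut.
Start: joints at [-0.15, 0.207, 1.542, -0, 1.393, -0.15], TCP at [0.575, -0, 0.239] pointing down, gripper open.
Joint ranges: [-2.73, 2.73], [-0.86, 2.22], [0.23, 2.46], [-1.11, 4.25], [0.08, 2.63], [-2.82, 2.82]. Speed limits (rad/s): [2.79, 2.79, 3.14, 3.14, 3.14, 3.14].

## Interface

Orientations are given as a unit quaternion [x, y, z, w].
In Python, from bench import arm gives the robot as it stands.
- The arm moves only by the tool jog_arm, never from a script. Its argument "targets" is text: rows parted by semicolons, each of 5 numbers parted by spaces: the shift along the world's x, y, z in mm, then the turn about the world's z in rad, then the opening, from -1 (shut) to 1 (fully open). In form: tx ty tz yaw jaw; .... A call has exactly 8 rows; each row shifts and turns the commanded pose from where the row before left it; what a row does not reach is not made up. A row lasts 1/8 s, in which the tool goes at most 62.5 mm and 10.7 degrees, less where a joint would pass 70% of its speed; a pose out of reach is approached as far as the arm can. A call is refused whole if a number of a shift passes 62.5 or a number of a turn 0.188, either way. A call with a gripper value outside its range is refused whole. The fingers move at their own pace and stop on an object; the grip force is fixed at half the most. Time passes only in rows, so rows that do not move let the fingers close, or fill a call up. It gives the time, the measured TCP pose, the force and the opening at its end, in the units of the state.
- arm.read_state(): the state, without advancing time (a new reading comes with each control period).
- arm.capture(name): name is "scene" or "side" or "wrist"; returns the picture (480x640x3 uint8, blue, green, red); there is no depth.
- arm.camera_model(name): a dict with "fx", "fy", "cx", "cy" (pixels), "extrinsics" (4x4, takes a point from camera to world coordinates). Camera axes: x right, y down, z forward; pixel columns grow to the right and rows downward; lengths in m; the calibration is good to about 2 mm. A picture is of the moment at which its call begins: read the wrist's pose just before it. camera_model takes no time and is no camera call; for the wrist camera it gives the pose at the moment of the call.
- arm.sign_off(): hands the job in, once; it reports no verdict.
Trained networks look in the newest picture that a camera, given by its name, has taken for a name from the list of things; names that differ only in an ending like _2 or _b are one class to them, and where a whole thing is asked for, a point or a joint stands for the part that bears it (a point fixed in the world has none). Each returns a list of dicts, best first, with "score" (0 to 1); they miss things now and then, are a little off and sometimes report something else, mostly with a low value. They report only what shows in the picture. A call takes as long as a camera call.
- arm.look_for(camera, target): "location" ([x, y, z] in m, in world coordinates, good to about 4 mm: the middle of the surface that is visible of it).
- arm.place_of(camera, target): "location" ([x, y, z] in m, in world coordinates, good to about 4 mm: a listed point, or the origin of a listed thing).
The state is a dict: "clock": time; "joint_pos": joint angles; "qvel": joint speeds; "tau": joint torques, N m; "ee_pos": TCP position; "tool_rot": TCP orientation; "force": force on the tool from outside, world axes, zero at the start; "wrist_torque": the same for the moment, N m; "opening": finger opening in m.
Only numpy, scipy, OpenCV 4.12 (cv2) and the standard library are available. Lean on these libraries where they do the work, as an engineer would, in place of code of your own. Each camera call takes 0.05 s, during which the arm holds its last target. There are 200 camera calls.

## Task

Draw the refractory slab out from under the low steel stand, lay it flat on the bench clear of the stand, and let go of it. Then take it again and lean it squarely against the front of the firebrick wall, tongue end up, with its square foot on the bench between the steel stop and the wall and resting against the middle of the stop. Lower it by hand rather than letting it drop, and leave the crucibles standing where they are.

Things in the scene. Friction and masses are not known exactly. Their poses are not given: they have to be found in the camera images.
- slab: Brown refractory slab, 180 x 62 x 20 mm, ~0.36 kg, centre of mass 83 mm from its square end (foot). The last 40 mm at the other end is a tongue 36 mm wide with a dark mark. Origin: middle of the length, on the underside at the start; x to the tongue, y across, z up at the start. It starts flat on the bench, tongue under the stand, 50 to 62 mm of the foot end out. Either face may lean on the wall.
- foot (a point): Centre of the slab's square end face, at mid thickness (10 mm from either face).
- tongue (a point): Centre of the slab's tongue end face, at mid thickness, 180 mm from the foot point.
- stand: Low dark steel bridge, fixed: top plate 130 x 130 mm, underside 38 mm and upper face 46 mm above the bench, on two side plates along x with 114 mm clear between them, open at both ends. Two crucibles stand on its rear part. Origin: on the bench under the middle of the mouth edge; x points into the tunnel, z up. The slab sticks out on the -x side.
- wall: Upright wall of three firebricks laid flat, fixed: 230 mm wide, 192 mm high, 114 mm thick. Origin: on the bench at the middle of its front face; x points into the bricks, y along the face, z up. The slab leans on the -x side, where the stop is.
- stop: Steel angle bar fixed in front of the wall, parallel to it, 110 mm long, 25 mm high; its flange, 30 mm wide, lies away from the wall. Origin: on the bench at the middle of the face that looks to the wall; x points to the wall, z up. The gap from this face to the wall is 105 to 123 mm: the slab leans at about 53 to 61 degrees to the bench.
- crucible_a: Small clay crucible, 52 mm across the rim, 75 mm high, loose on the stand's top plate, a bystander. Origin: centre of its underside, z up.
- crucible_b: Another small clay crucible like crucible_a, loose on the stand's top plate, a bystander.
- crucible_c: Larger clay crucible, 74 mm across the rim, 100 mm high, loose on the bench beyond the slab and the wall, a bystander. Origin: centre of its underside, z up.

How it is judged:
On the way:
1. the slab lies flat on the bench, its tongue at least 5 mm clear of the stand's mouth, let go and at rest (x of tongue in the frame of stand below -0.005 m and height (world z) of each of foot, tongue below 0.014 m and contact force between the fingers and slab below 0.1 N and linear speed of slab below 0.02 m/s), for 0.2 s.
At the end, for the whole second after the job is handed in: Slab at rest, released, tongue up, long axis 25 to 41 degrees from vertical, tongue end touching the wall; foot on the bench on the wall side of the stop, within about 6 mm of it and 45 mm of its middle; slab square to the wall within 0.15 rad (angle between slab's own x axis and vertical between 0.44 and 0.72 rad and x of foot in the frame of stop between 0.003 and 0.016 m and y of foot in the frame of stop between -0.045 and 0.045 m and height (world z) of foot below 0.014 m and x of tongue in the frame of wall above -0.02 m and contact force between slab and wall above 0.1 N and angle between the y axis of slab and the y axis of wall, either way round below 0.15 rad and contact force between the fingers and slab below 0.1 N and linear speed of slab below 0.02 m/s and angular speed of slab below 0.1 rad/s).
It fails at once if a crucible is knocked over or shifted by more than 30 mm (distance of any of crucible_a, crucible_b, crucible_c from where it was at the start of the episode above 0.03 m or angle between any of crucible_a, crucible_b, crucible_c's own z axis and vertical above 0.4 rad).
It fails at once if the slab falls: it moves faster than 0.4 m/s with no finger on it (linear speed of slab above 0.4 m/s and contact force between the fingers and slab below 0.1 N).
It also fails if it takes over 45 s, if anything falls off the work surface, if the arm or the gripper's body presses on something with over 40 N, if the wrist force passes 120 N, or if a joint passes its speed limit or range.

## Working session

There is one attempt and no reset: what is moved stays moved. The work goes in short steps, Python scripts to look and compute and a tool call to move; the robot and the scene stay as the last step left them, time stands still between calls to the robot, and variables do not carry over. Pictures are saved under pics/ and viewed, about 8 in all and at most 12, crops included, and the job is handed in when it is done.

Besides the shell and the picture viewer there is one more tool, called after "Emit:" as a command line: name --argument value ..., lists and objects as JSON in quotes. jog_arm: Moves the arm, as the interface text tells. Its arguments: {"type":"object","properties":{"targets":{"type":"string"}},"required":["targets"]}

```bash
mkdir -p pics; ls; cat > h.py <<'E'
from bench import arm
import numpy as np, cv2
from scipy.spatial.transform import Rotation as R
def st():
    s=arm.read_state(); print('t',round(s['clock'],2),'p',np.round(s['ee_pos'],4),'eul',np.round(R.from_quat(s['tool_rot']).as_euler('ZYX'),3),'F',np.round(s['force'],1),'op',round(s['opening'],4),'q',np.round(s['joint_pos'],2)); return s
def pix(cam,p):
    m=arm.camera_model(cam);E=np.linalg.inv(np.array(m['extrinsics']));c=E[:3,:3]@np.array(p)+E[:3,3]
    return np.array([m['fx']*c[0]/c[2]+m['cx'],m['fy']*c[1]/c[2]+m['cy']])
def ray(cam,uv,z):
    m=arm.camera_model(cam);E=np.array(m['extrinsics']);d=E[:3,:3]@np.array([(uv[0]-m['cx'])/m['fx'],(uv[1]-m['cy'])/m['fy'],1])
    o=E[:3,3];return o+d*(z-o[2])/d[2]
E
python3 - <<'E'
from h import *
s=st();print(arm.tcp_to_tips)
a=arm.capture('scene');b=arm.capture('side')
cv2.imwrite('pics/a.png',a);cv2.imwrite('pics/b.png',b)
for c in('scene','side'):
  print(c,np.round(np.array(arm.camera_model(c)['extrinsics'])[:3],3).tolist())
  for n in('foot','slab','stand','wall','stop','crucible_c'):
    print(n,[(np.round(r['location'],3).tolist(),round(r['score'],2)) for r in arm.place_of(c,n)][:2])
E
```

```text
pics
t 0.0 p [5.743e-01 1.000e-04 2.381e-01] eul [ 1.571 -0.    -3.139] F [0.1 0.3 0.1] op 0.0851 q [-0.15  0.21  1.54  0.    1.39 -0.15]
0.008
scene [[0.511, 0.742, -0.433, 0.913], [0.859, -0.447, 0.249, -0.243], [-0.008, -0.499, -0.866, 0.743]]
foot [([0.536, -0.218, 0.012], 0.63)]
slab []
stand [([0.582, -0.252, 0.0], 0.59)]
wall [([0.528, 0.263, -0.0], 0.76)]
stop [([0.469, 0.174, -0.002], 0.72), ([0.674, -0.248, 0.047], 0.42)]
crucible_c [([0.65, -0.314, 0.048], 0.81), ([0.669, -0.246, 0.046], 0.69)]
side [[0.747, -0.43, 0.508, 0.11], [-0.665, -0.458, 0.59, -0.565], [-0.021, -0.778, -0.628, 0.617]]
foot [([0.535, -0.22, 0.011], 0.85)]
slab [([0.619, -0.252, -0.003], 0.64)]
stand [([0.579, -0.251, -0.004], 0.67)]
wall [([0.533, 0.268, 0.005], 0.57)]
stop [([0.47, 0.175, 0.004], 0.94)]
crucible_c [([0.672, -0.249, 0.044], 0.94), ([0.652, -0.31, 0.046], 0.75)]
```

View pics/a.png

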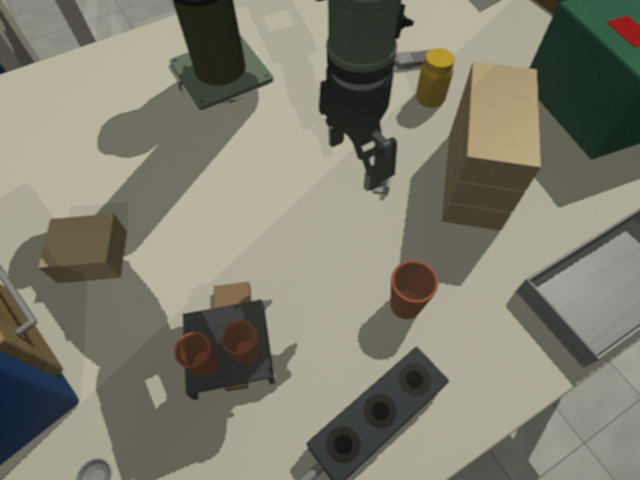

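View pics/b.png

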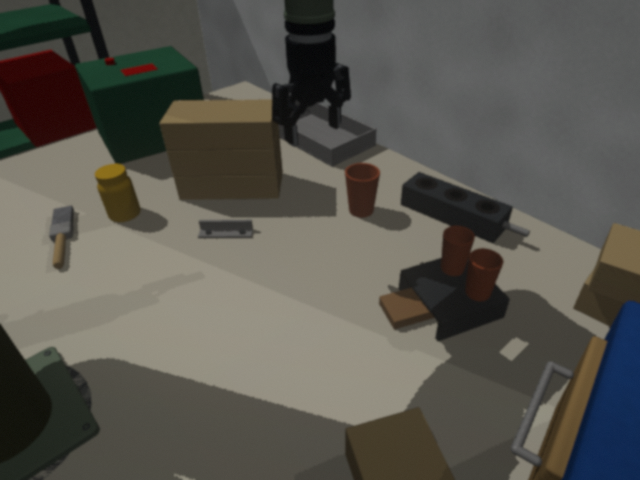

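The slab foot is at about (232,293) in the scene view and (405,310) in the side view, under the stand. The wall is at side (225,150), with the stop at (226,229) in front of it. Next I'll work out the yaw of each from the pixels.

```bash
python3 - <<'E'
from h import *
for n,uv,z in [('wallBL',(177,196),0),('wallBR',(282,196),0),('wallTL',(162,122),.192),('wallTR',(281,121),.192),('stopL',(199,234),0),('stopR',(253,236),0),('footA',(380,300),.02),('footB',(395,327),0),('standfront',(401,270),.046),('standfr2',(438,310),.046)]:
  print(n,np.round(ray('side',uv,z),3))
for n,uv,z in [('plate1',(184,314),.046),('plate2',(262,301),.046),('plate3',(272,379),.046),('plate4',(189,394),.046),('slabfl',(214,287),.02),('slabfr',(249,283),.02),('crucC',(405,312),0)]:
  print(n,np.round(ray('scene',uv,z),3))
crop=cv2.imread('pics/b.png')
a=cv2.resize(crop[80:260,140:320],(600,600),interpolation=3)
b=cv2.resize(cv2.imread('pics/a.png')[260:410,160:310],(200,200))
cv2.imwrite('pics/c.png',a)
E
```

```text
wallBL [0.453 0.361 0.   ]
wallBR [0.631 0.192 0.   ]
wallTL [0.454 0.341 0.192]
wallTR [0.633 0.173 0.192]
stopL [0.418 0.2   0.   ]
stopR [0.497 0.117 0.   ]
footA [ 0.543 -0.198  0.02 ]
footB [ 0.531 -0.244  0.   ]
standfront [ 0.603 -0.19   0.046]
standfr2 [ 0.576 -0.291  0.046]
plate1 [ 0.561 -0.31   0.046]
plate2 [ 0.606 -0.19   0.046]
plate3 [ 0.728 -0.234  0.046]
plate4 [ 0.684 -0.351  0.046]
slabfl [ 0.528 -0.248  0.02 ]
slabfr [ 0.553 -0.192  0.02 ]
crucC [0.733 0.018 0.   ]
```

View pics/c.png

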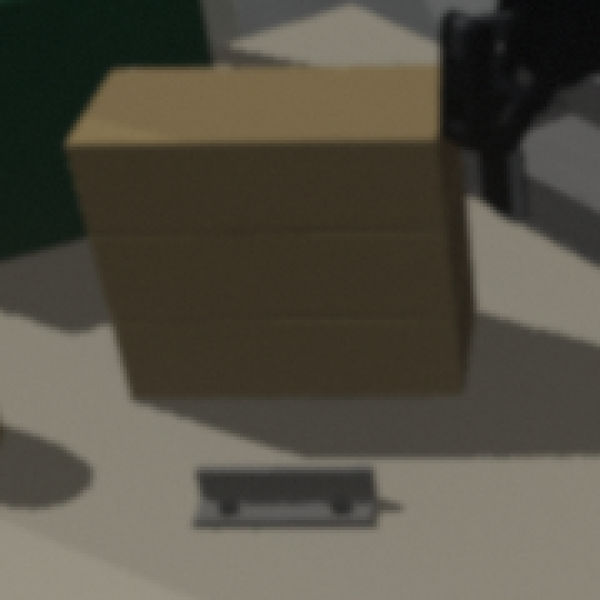

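```bash
python3 - <<'E'
from h import *
def pr(n,a,b,z):
  a=ray('side',a,z);b=ray('side',b,z);d=b-a
  print(n,np.round(a,3),np.round(b,3),'len',round(np.hypot(*d[:2]),3),'mid',np.round((a+b)/2,4),'normal yaw',round(np.arctan2(d[1],d[0])+np.pi/2,3))
pr('wallbot',(179.9,200),(278.9,198.8),0)
pr('walltop',(160.1,124.1),(272,122),.192)
pr('stoptop',(198.8,221),(252.2,220.1),.025)
pr('stopfl',(197.9,238.1),(253.1,237.5),0)
E
```

```text
wallbot [0.45  0.341 0.   ] [0.619 0.188 0.   ] len 0.228 mid [0.5342 0.2647 0.    ] normal yaw 0.834
walltop [0.447 0.335 0.192] [0.617 0.183 0.192] len 0.228 mid [0.5319 0.2586 0.192 ] normal yaw 0.842
stoptop [0.427 0.208 0.025] [0.51  0.134 0.025] len 0.111 mid [0.4689 0.1706 0.025 ] normal yaw 0.844
stopfl [0.409 0.189 0.   ] [0.494 0.112 0.   ] len 0.114 mid [0.4519 0.1509 0.    ] normal yaw 0.835
```

Emit:
jog_arm --targets "-10 -35 0 -0.188 1; -10 -35 0 -0.188 1; -10 -35 0 -0.188 1; -10 -35 0 -0.188 1; -10 -30 0 -0.188 1; -5 -30 0 -0.188 1; 0 -10 0 -0.188 1; 0 0 0 -0.188 1"

```text
clock: 1.7
ee_pos: [0.5198, -0.2112, 0.2393]
tool_rot: [1.0, 0.031, 0.0, 0.0]
force: [0.1, 0.1, 0.1]
opening: 0.0856
```

```bash
python3 - <<'E'
from h import *
st()
im=arm.capture('wrist');cv2.imwrite('pics/d.png',im)
for n in('foot','stand','slab'):
    print(n,[(np.round(r['location'],4).tolist(),round(r['score'],2)) for r in arm.place_of('wrist',n)][:2])
E
```

```text
t 1.7 p [ 0.5198 -0.2112  0.2393] eul [ 0.063 -0.     3.141] F [0.1 0.1 0.1] op 0.0856 q [-0.54  0.18  1.58 -0.    1.39  0.97]
foot [([0.5326, -0.219, 0.0095], 0.82)]
stand [([0.5801, -0.2477, -0.0038], 0.79)]
slab []
```

View pics/d.png

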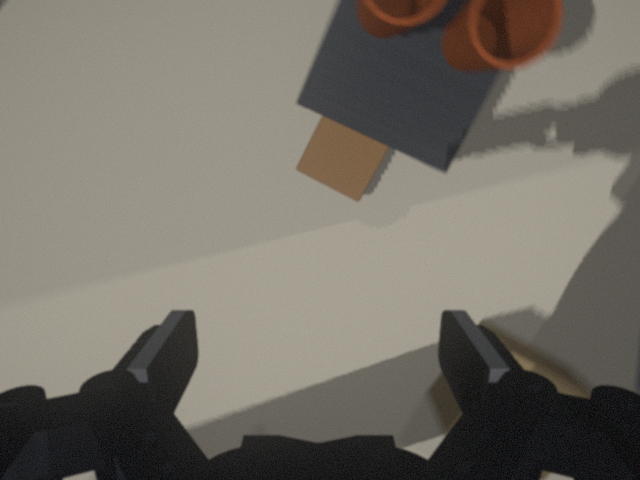

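The wrist view shows the slab foot corners at (297,168) and (360,201), and the plate's mouth edge running from (298,103) to (446,171).

```bash
python3 - <<'E'
from h import *
P=lambda u,z:ray('wrist',u,z)
a,b,c,d=[P(u,.02) for u in((297,168),(360,201),(323,116),(388,150))]
e,f=P((298,103),.046),P((446,171),.046)
y=lambda v:round(np.arctan2(v[1],v[0]),3)
print(a,b,np.hypot(*(b-a)[:2]),'mid',(a+b)/2,'yaw',y(b-a)+1.571,y(c-a),y(d-b))
print(e,f,np.hypot(*(f-e)[:2]),(e+f)/2,y(f-e)+1.571)
E
```

```text
[ 0.55010407 -0.19140842  0.02      ] [ 0.52567325 -0.24804136  0.02      ] 0.061677837037603836 mid [ 0.53788866 -0.21972489  0.02      ] yaw -0.40700000000000003 -0.404 -0.398
[ 0.60204722 -0.19030441  0.046     ] [ 0.55973548 -0.31045618  0.046     ] 0.12738418582282057 [ 0.58089135 -0.25038029  0.046     ] -0.3380000000000001
```

Emit:
jog_arm --targets "14 -7 -30 -0.155 1; 14 -6 -30 -0.155 1; 14 -6 -30 -0.153 1; 0 0 -40 0 1; 0 0 -40 0 1; 0 0 -35 0 1; 0 0 -20 0 1; 0 0 -2 0 1"

```text
clock: 2.9
ee_pos: [0.5611, -0.2283, 0.0109]
tool_rot: [0.981, -0.194, -0.001, -0.0]
force: [-0.4, 0.4, 0.4]
opening: 0.0858
```

Emit:
jog_arm --targets "0 0 0 0 -1; 0 0 0 0 -1; 0 0 0 0 -1; 0 0 0 0 -1; 0 0 0 0 -1; -9 4 0 0 -1; -18 8 0 0 -1; -18 8 0 0 -1"

```text
clock: 3.9
ee_pos: [0.5197, -0.2107, 0.0147]
tool_rot: [0.981, -0.195, 0.004, 0.001]
force: [5.4, -2.3, 5.7]
opening: 0.06
```

Emit:
jog_arm --targets "-18 8 2 0 -1; -18 8 0 0 -1; -18 8 0 0 -1; -18 7 0 0 -1; -18 7 0 0 -1; -5 10 0 0.1 -1; 0 12 0 0.165 -1; 0 12 0 0.165 -1"

```text
clock: 4.9
ee_pos: [0.4217, -0.1373, 0.0146]
tool_rot: [1.0, 0.021, 0.0, 0.001]
force: [0.8, -0.7, 1.3]
opening: 0.06
```

Emit:
jog_arm --targets "0 12 0 0.165 -1; 0 12 0 0.165 -1; 0 12 0 0.165 -1; 0 12 0 0.165 -1; 0 8 0 0.15 -1; 0 0 -2 0 -1; 0 0 0 0 1; 0 0 0 0 1"

```text
clock: 5.9
ee_pos: [0.421, -0.0807, 0.012]
tool_rot: [0.912, 0.411, -0.0, -0.0]
force: [-0.1, -0.3, -0.3]
opening: 0.0856
```

```bash
python3 - <<'E'
from h import *
st()
E
```

```text
t 5.9 p [ 0.421  -0.0807  0.012 ] eul [ 8.48e-01  1.00e-03 -3.14e+00] F [-0.1 -0.3 -0.3] op 0.0856 q [-0.39  0.25  2.06 -0.    0.84  0.33]
```

Emit:
jog_arm --targets "0 0 0 0 1; 0 0 40 0 1; 0 0 45 0 1; 0 0 45 0 1; 10 12 30 0 1; 10 12 20 0 1; 10 12 0 0 1; 0 0 0 0 1"

```text
clock: 6.9
ee_pos: [0.4516, -0.0442, 0.191]
tool_rot: [0.911, 0.412, -0.001, -0.001]
force: [-0.7, -1.4, 0.5]
opening: 0.0853
```

```bash
python3 - <<'E'
from h import *
st()
im=arm.capture('wrist');cv2.imwrite('pics/e.png',im)
for n in('foot','tongue','stop','wall'):
    print(n,[(np.round(r['location'],4).tolist(),round(r['score'],2)) for r in arm.place_of('wrist',n)][:2])
arm.capture('side')
for n in('foot','tongue','slab'):
    print(n,[(np.round(r['location'],4).tolist(),round(r['score'],2)) for r in arm.place_of('side',n)][:2])
E
```

```text
t 6.9 p [ 0.4516 -0.0442  0.191 ] eul [ 8.49e-01  1.00e-03 -3.14e+00] F [-0.7 -1.4  0.5] op 0.0853 q [-0.29 -0.01  1.88 -0.    1.27  0.43]
foot [([0.4019, -0.1031, 0.0076], 0.84)]
tongue [([0.5177, 0.0285, 0.0121], 0.79)]
stop [([0.4014, -0.1068, 0.0103], 0.32)]
wall []
foot [([0.4013, -0.1035, 0.0122], 0.8)]
tongue [([0.5224, 0.0312, 0.0116], 0.62)]
slab [([0.4602, -0.0357, -0.0026], 0.75), ([0.7213, 0.0267, 0.0027], 0.48)]
```

View pics/e.png

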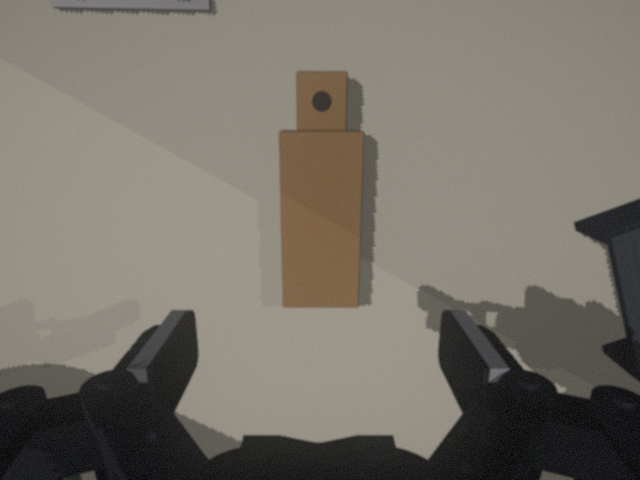

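The slab lies flat and clear, with its foot edge at (320,306) and tongue end at (322,71). The stop's flange edge runs from (55,8) to (209,11).

```bash
python3 - <<'E'
from h import *
P=lambda u,z:ray('wrist',u,z)
t,f=P((322,71),.02),P((320.5,306),.02);d=t-f
print('tongue',t,'foot',f,np.hypot(*d[:2]),np.arctan2(d[1],d[0]))
a,b=P((53,8),.003),P((210,11),.003);d=b-a
print('flange',a,b,np.hypot(*d[:2]),(a+b)/2,np.arctan2(d[1],d[0])+np.pi/2)
n=np.array([np.cos(.84),np.sin(.84)]);print('stop face mid',(a+b)[:2]/2+.03*n)
E
```

```text
tongue [0.52261842 0.02905351 0.02      ] foot [ 0.40393085 -0.10450454  0.02      ] 0.1786742569653326 0.8442824055553615
flange [0.40903398 0.18641697 0.003     ] [0.49055417 0.11200393 0.003     ] 0.11037591528200195 [0.44979407 0.14921045 0.003     ] 0.8309447878577025
stop face mid [0.46981796 0.17154974]
```

Emit:
jog_arm --targets "15 15 -10 0 1; 23 23 -30 0 1; 23 23 -30 -0.005 1; 0 0 -40 0 1; 0 0 -40 0 1; 0 0 -23 0 1; 0 0 -5 0 1; 0 0 0 0 1"

```text
clock: 8.35
ee_pos: [0.5134, 0.0158, 0.0147]
tool_rot: [0.913, 0.409, 0.0, 0.0]
force: [0.2, 0.1, 0.3]
opening: 0.0857
```

Emit:
jog_arm --targets "0 0 0 0 -1; 0 0 0 0 -1; 0 0 0 0 -1; 0 0 0 0 -1; 0 0 0 0 -1; 0 0 0 0 -1; 0 0 0 0 -1; 0 0 0 0 -1"

```text
clock: 9.35
ee_pos: [0.5137, 0.0161, 0.0155]
tool_rot: [0.913, 0.409, 0.001, 0.0]
force: [-1.5, 1.6, 5.6]
opening: 0.0342
```

```bash
python3 - <<'E'
from h import *
st();print(arm.tcp_to_tips)
# arc rows: r from foot lower edge
n=np.array([.666,.746]);L=.163
th=np.radians(np.linspace(0,72,17));
s=np.c_[L*np.cos(th),L*np.sin(th)];d=np.diff(s,axis=0)*1000
for r in d: print(np.round([r[0]*n[0],r[0]*n[1],r[1]],1))
E
```

```text
t 9.35 p [0.5137 0.0161 0.0155] eul [ 8.430e-01 -1.000e-03  3.141e+00] F [-1.5  1.6  5.6] op 0.0342 q [-0.14  0.38  1.85  0.    0.91  0.59]
0.008
[-0.3 -0.4 12.8]
[-1.  -1.1 12.7]
[-1.7 -1.9 12.6]
[-2.3 -2.6 12.3]
[-3.  -3.3 12. ]
[-3.6 -4.  11.6]
[-4.2 -4.7 11.2]
[-4.7 -5.3 10.6]
[-5.3 -5.9 10.1]
[-5.8 -6.5  9.4]
[-6.3 -7.   8.7]
[-6.7 -7.5  7.9]
[-7.1 -7.9  7.1]
[-7.4 -8.3  6.3]
[-7.7 -8.7  5.4]
[-8.  -9.   4.4]
```

Emit:
jog_arm --targets "0 0 13 0 -1; -1 -1 13 0 -1; -2 -2 12 0 -1; -2 -2 12 0 -1; -3 -3 12 0 -1; -4 -4 12 0 -1; -4 -5 11 0 -1; -5 -5 11 0 -1"

```text
clock: 10.35
ee_pos: [0.4916, -0.0064, 0.111]
tool_rot: [0.913, 0.409, -0.0, 0.0]
force: [-0.3, 0.3, -4.9]
opening: 0.0342
```

```bash
python3 - <<'E'
from h import *
st()
for c in ('side','scene'):
  im=arm.capture(c);cv2.imwrite(f'pics/f_{c}.png',im)
  for n in('foot','tongue'):
    print(n,[(np.round(r['location'],4).tolist(),round(r['score'],2)) for r in arm.place_of(c,n)][:2])
E
```

```text
t 10.35 p [ 0.4916 -0.0064  0.111 ] eul [ 0.843  0.    -3.142] F [-0.3  0.3 -4.9] op 0.0342 q [-0.19  0.18  1.86 -0.    1.1   0.54]
foot [([0.3852, -0.1263, 0.1062], 0.97), ([0.5027, 0.0053, 0.108], 0.7)]
tongue [([0.5035, 0.004, 0.108], 0.6)]
foot [([0.3831, -0.1222, 0.1056], 0.7)]
tongue [([0.5023, 0.0059, 0.1086], 0.68)]
```

The slab came up level because the pads hold it against pivoting. I'll turn it half round, press its foot against the wall face and raise the tongue end, so that wall friction tilts it.

Emit:
jog_arm --targets "-5 8 -3 0.185 -1; -5 8 -3 0.185 -1; -5 8 -3 0.185 -1; -5 8 -3 0.185 -1; -5 8 -3 0.185 -1; -5 8 -3 0.185 -1; -5 8 -3 0.185 -1; -5 8 0 0.185 -1"

```text
clock: 11.65
ee_pos: [0.4506, 0.0585, 0.0882]
tool_rot: [0.395, 0.919, -0.001, -0.002]
force: [-0.0, 0.4, -4.0]
opening: 0.0343
```

Emit:
jog_arm --targets "-5 8 0 0.185 -1; -5 8 0 0.185 -1; -5 8 0 0.185 -1; -5 8 0 0.185 -1; -5 8 0 0.185 -1; -5 8 0 0.185 -1; -5 8 0 0.185 -1; -5 8 0 0.185 -1"

```text
clock: 12.65
ee_pos: [0.4108, 0.1221, 0.0885]
tool_rot: [-0.328, 0.945, -0.0, -0.002]
force: [0.3, 0.6, -4.9]
opening: 0.0344
```

```bash
python3 - <<'E'
from h import *
s=st()
n=np.array([.668,.744]);t=np.array([-n[1],n[0]]);w=np.array([.533,.262])
print('to wall',(w-s['ee_pos'][:2])@n,'along',(s['ee_pos'][:2]-w)@t)
E
```

```text
t 12.65 p [0.4108 0.1221 0.0885] eul [-2.473e+00 -3.000e-03  3.141e+00] F [ 0.3  0.6 -4.9] op 0.0344 q [ 0.09  0.09  2.02 -0.    1.03 -2.15]
to wall 0.18572561939020668 along -0.00256296568068088
```

Emit:
jog_arm --targets "0 0 0 0.17 -1; 4 4 0 0 -1; 4 4 0 0 -1; 3 4 0 0 -1; 3 4 0 0 -1; 2 2 0 0 -1; 2 2 0 0 -1; 0 0 0 0 -1"

```text
clock: 13.65
ee_pos: [0.4273, 0.1397, 0.0881]
tool_rot: [-0.404, 0.915, -0.001, -0.004]
force: [-4.8, -9.0, -3.3]
opening: 0.0341
```

```bash
python3 - <<'E'
from h import *
s=st()
n=np.array([.668,.744]);w=np.array([.533,.262])
print('to wall',(w-s['ee_pos'][:2])@n,'Fn',s['force'][:2]@n)
E
```

```text
t 13.65 p [0.4273 0.1397 0.0881] eul [-2.31  -0.009  3.14 ] F [-4.8 -9.  -3.3] op 0.0341 q [ 0.13  0.14  1.97 -0.01  1.04 -2.27]
to wall 0.16163545235529259 Fn -9.942272189841347
```

Emit:
jog_arm --targets "2 2 0 0 -1; 0.5 0.5 13 0 -1; 1 1 13 0 -1; 1.5 2 12.5 0 -1; 2.3 2.6 12.5 0 -1; 3 3.3 12 0 -1; 3.6 4 11.6 0 -1; 0 0 0 0 -1"

```text
clock: 14.65
ee_pos: [0.4449, 0.158, 0.1653]
tool_rot: [-0.404, 0.915, -0.0, 0.001]
force: [-1.7, -1.5, -3.4]
opening: 0.0339
```

```bash
python3 - <<'E'
from h import *
s=st()
n=np.array([.668,.744]);w=np.array([.533,.262])
print('to wall',(w-s['ee_pos'][:2])@n,'Fn',s['force'][:2]@n)
im=arm.capture('side')
for m in('foot','tongue'):
    print(m,[(np.round(r['location'],4).tolist(),round(r['score'],2)) for r in arm.place_of('side',m)][:2])
cv2.imwrite('pics/g.png',cv2.resize(im[60:300,120:440],(640,480)))
E
```

```text
t 14.65 p [0.4449 0.158  0.1653] eul [-2.31e+00  2.00e-03 -3.14e+00] F [-1.7 -1.5 -3.4] op 0.0339 q [ 0.16  0.06  1.87  0.    1.21 -2.25]
to wall 0.13621657057721037 Fn -2.272398713875669
foot [([0.5363, 0.2574, 0.0878], 0.85)]
tongue [([0.4229, 0.1371, 0.1703], 0.55)]
```

View pics/g.png

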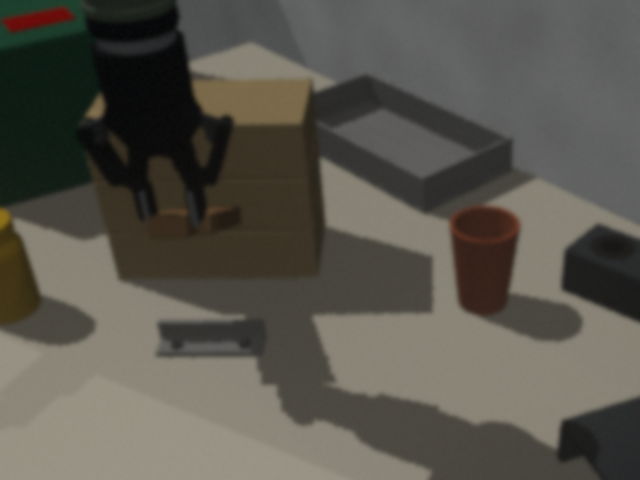

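Emit:
jog_arm --targets "6.5 7.4 12 0 -1; 5.4 6 11.7 0 -1; 6 6.7 11 0 -1; 6.6 7.4 10 0 -1; 7.2 8 9.2 0 -1; 7.7 8.6 8.3 0 -1; 8.2 9.2 7.2 0 -1; 8.6 9.5 6 0 -1"

```text
clock: 15.8
ee_pos: [0.5006, 0.2209, 0.2397]
tool_rot: [-0.404, 0.915, 0.0, -0.0]
force: [-2.1, -0.4, -5.0]
opening: 0.0333
```

```bash
python3 - <<'E'
from h import *
s=st()
n=np.array([.668,.744]);w=np.array([.533,.262])
print('to wall',(w-s['ee_pos'][:2])@n,'Fn',s['force'][:2]@n)
for c in('side','scene'):
  im=arm.capture(c)
  for m in('foot','tongue'):
    print(m,[(np.round(r['location'],4).tolist(),round(r['score'],2)) for r in arm.place_of(c,m)][:2])
E
```

```text
t 15.8 p [0.5006 0.2209 0.2397] eul [-2.31  -0.     3.141] F [-2.1 -0.4 -5. ] op 0.0333 q [ 0.26  0.15  1.61  0.    1.38 -2.14]
to wall 0.05218154256204182 Fn -1.6593523271618875
foot [([0.4713, 0.1735, 0.003], 0.72), ([0.5329, 0.2545, 0.0981], 0.56)]
tongue [([0.4813, 0.1981, 0.2618], 0.7)]
foot [([0.5348, 0.2553, 0.0968], 0.76)]
tongue [([0.4815, 0.2005, 0.2617], 0.81)]
```

Emit:
jog_arm --targets "-10 -11 0 0 -1; -15 -17 0 0 -1; -15 -17 0 -0.185 -1; 0 0 0 -0.185 -1; 0 0 0 -0.185 -1; 0 0 0 -0.185 -1; 0 0 0 -0.185 -1; 0 0 0 -0.185 -1"

```text
clock: 17.1
ee_pos: [0.4597, 0.1747, 0.2394]
tool_rot: [0.142, 0.99, 0.0, 0.0]
force: [-0.3, 0.6, -4.5]
opening: 0.0335
```

Emit:
jog_arm --targets "0 0 0 -0.185 -1; 0 0 0 -0.185 -1; 0 0 0 -0.185 -1; 0 0 0 -0.185 -1; 0 0 0 -0.185 -1; 0 0 0 -0.185 -1; 0 0 0 -0.185 -1; 0 0 0 -0.185 -1"

```text
clock: 18.1
ee_pos: [0.4598, 0.1747, 0.2395]
tool_rot: [0.773, 0.635, 0.001, 0.0]
force: [0.3, -0.5, -4.2]
opening: 0.0332
```

Emit:
jog_arm --targets "0 0 0 -0.185 -1; 0 0 0 -0.185 -1; 0 0 0 -0.185 -1; 0 0 0 0 -1; 0 0 0 0 -1; 0 0 0 0 -1; 0 0 0 0 -1; 0 0 0 0 -1"

```text
clock: 19.1
ee_pos: [0.4601, 0.1752, 0.2393]
tool_rot: [0.915, 0.402, 0.0, -0.0]
force: [-0.6, -0.5, -4.2]
opening: 0.0334
```

```bash
cat >> h.py <<'E'
n=np.array([np.cos(.837),np.sin(.837)]);t=np.array([-n[1],n[0]]);w=np.array([.533,.262]);sp=np.array([.470,.172])
def look(f=None):
  s=st();p=s['ee_pos']
  print('tcp stop-frame',np.round([(p[:2]-sp)@n,(p[:2]-sp)@t],4),'Fn',round(s['force'][:2]@n,1))
  for c in('side','scene'):
    im=arm.capture(c)
    if f and c=='side':cv2.imwrite(f,cv2.resize(im[60:300,120:440],(640,480),interpolation=3))
    for m in('foot','tongue'):
      for r in arm.place_of(c,m)[:2]:
        q=np.array(r['location']);print(c,m,np.round(q,4),'stopfr',np.round([(q[:2]-sp)@n,(q[:2]-sp)@t],4),round(r['score'],2))
E
python3 -c "
from h import *
look('pics/h.png')"
```

```text
t 19.1 p [0.4601 0.1752 0.2393] eul [ 0.828 -0.    -3.142] F [-0.6 -0.5 -4.2] op 0.0334 q [0.19 0.03 1.74 0.   1.37 0.93]
tcp stop-frame [-0.0042  0.0095] Fn -0.8
side foot [0.4264 0.1351 0.1021] stopfr [-0.0566  0.0077] 0.75
side tongue [0.4773 0.1929 0.2637] stopfr [0.0204 0.0086] 0.57
scene foot [0.4278 0.139  0.0978] stopfr [-0.0528  0.0092] 0.82
scene tongue [0.4767 0.1935 0.2608] stopfr [0.0205 0.0094] 0.56
```

View pics/h.png

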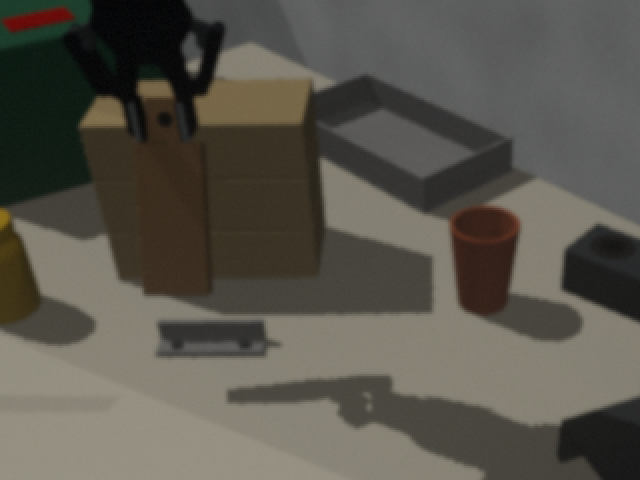

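Emit:
jog_arm --targets "13 11 -5 0.005 -1; 14 12 -10 0 -1; 14 12 -15 0 -1; 13 12 -15 0 -1; 0 0 -20 0 -1; 0 0 -15 0 -1; 0 0 -9 0 -1; 0 0 0 0 -1"

```text
clock: 20.4
ee_pos: [0.5135, 0.222, 0.1496]
tool_rot: [0.915, 0.404, -0.001, -0.0]
force: [-0.6, 0.1, -4.5]
opening: 0.0332
```

```bash
python3 -c "
from h import *
look()"
```

```text
t 20.4 p [0.5135 0.222  0.1496] eul [ 8.330e-01  1.000e-03 -3.141e+00] F [-0.6  0.1 -4.5] op 0.0332 q [0.25 0.26 1.67 0.   1.21 0.99]
tcp stop-frame [0.0663 0.0011] Fn -0.3
side foot [0.4776 0.1821 0.008 ] stopfr [0.0126 0.0011] 0.73
side tongue [0.533  0.2419 0.1728] stopfr [0.0941 0.    ] 0.75
scene foot [0.4835 0.1871 0.0115] stopfr [0.0203 0.0001] 0.93
scene tongue [0.5309 0.2419 0.1729] stopfr [0.0927 0.0016] 0.63
```

Emit:
jog_arm --targets "0 0 -3 0 -1; 0 0 -3 0 -1; 0 0 -1 0 -1; -1.3 -1.5 0 0 -1; -1.3 -1.5 0 0 -1; -1.3 -1.5 0 0 -1; -1.3 -1.5 0 0 -1; 0 0 0 0 -1"

```text
clock: 21.7
ee_pos: [0.5115, 0.2181, 0.1466]
tool_rot: [0.915, 0.404, 0.004, -0.001]
force: [1.3, 5.5, 8.3]
opening: 0.0331
```

```bash
python3 -c "
from h import *
look()"
```

```text
t 21.7 p [0.5115 0.2181 0.1466] eul [ 0.832 -0.008  3.139] F [1.3 5.5 8.3] op 0.0331 q [0.25 0.26 1.69 0.   1.19 0.98]
tcp stop-frame [0.0621 0.    ] Fn 5.0
side foot [0.4798 0.1849 0.0076] stopfr [0.0161 0.0014] 0.56
side tongue [0.5285 0.2354 0.1681] stopfr [ 0.0863 -0.001 ] 0.96
scene foot [0.4778 0.1861 0.0063] stopfr [0.0157 0.0037] 0.89
scene tongue [0.5257 0.2388 0.1688] stopfr [0.0869 0.0034] 0.55
scene tongue [0.4784 0.1907 0.0028] stopfr [0.0195 0.0063] 0.55
```

Emit:
jog_arm --targets "0 0 3 0 -1; -1.3 -1.5 0 0 -1; -1.3 -1.5 0 0 -1; -1.3 -1.5 0 0 -1; -1.3 -1.5 0 0 -1; 0 0 -1 0 -1; 0 0 0 0 -1; 0 0 0 0 -1"

```text
clock: 23.0
ee_pos: [0.506, 0.2117, 0.1477]
tool_rot: [0.915, 0.404, 0.003, -0.001]
force: [2.2, 5.9, 8.1]
opening: 0.033
```

```bash
python3 -c "
from h import *
look()"
```

```text
t 23.0 p [0.506  0.2117 0.1477] eul [ 0.832 -0.007  3.14 ] F [2.2 5.9 8.1] op 0.033 q [0.24 0.24 1.7  0.   1.19 0.97]
tcp stop-frame [ 0.0535 -0.0001] Fn 5.8
side foot [0.4742 0.1803 0.0077] stopfr [0.009  0.0024] 0.96
side tongue [0.5215 0.2293 0.1688] stopfr [0.077  0.0001] 0.93
scene foot [0.476  0.1822 0.0006] stopfr [0.0116 0.0024] 0.66
scene tongue [0.5178 0.2304 0.1709] stopfr [0.0754 0.0036] 0.64
scene tongue [ 0.5296  0.2634 -0.001 ] stopfr [0.1078 0.0169] 0.29
```

Emit:
jog_arm --targets "1.7 1.9 -0.6 0 -1; 1.7 1.9 -0.8 0 -1; 1.7 1.9 -0.9 0 -1; 1.7 1.9 -1 0 -1; 1.7 1.9 -1.1 0 -1; 1.7 1.9 -1.1 0 -1; 1.7 1.9 -1.2 0 -1; 0 0 0 0 -1"

```text
clock: 24.3
ee_pos: [0.5178, 0.2248, 0.1413]
tool_rot: [0.915, 0.404, 0.003, -0.0]
force: [0.6, 4.8, 10.4]
opening: 0.0333
```

```bash
python3 -c "
from h import *
look('pics/i.png')"
```

```text
t 24.3 p [0.5178 0.2248 0.1413] eul [ 0.833 -0.006  3.14 ] F [ 0.6  4.8 10.4] op 0.0333 q [0.26 0.28 1.67 0.   1.19 0.99]
tcp stop-frame [ 0.0712 -0.0001] Fn 4.0
side foot [0.4774 0.1793 0.0044] stopfr [ 0.0104 -0.0006] 0.77
side foot [0.468  0.1724 0.0028] stopfr [-0.001   0.0018] 0.68
side tongue [0.5351 0.2445 0.1631] stopfr [0.0974 0.0002] 0.77
scene foot [0.4771 0.1835 0.0055] stopfr [0.0133 0.0024] 0.68
```

View pics/i.png

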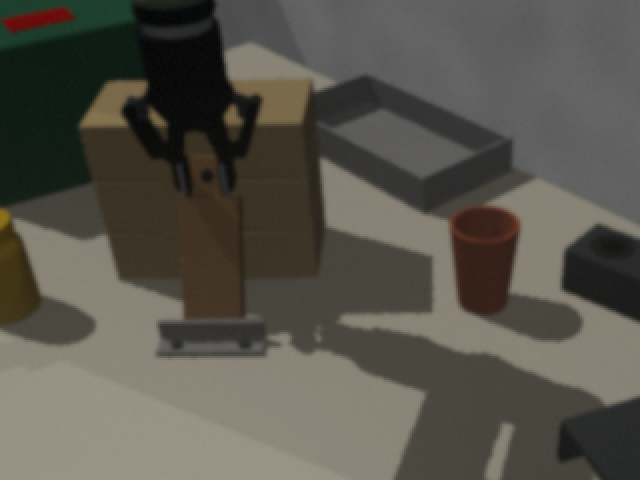

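The slab stands behind the middle of the stop, foot at about (213,318), with the tongue near the wall. I'll push it the last few mm.

Emit:
jog_arm --targets "1 1.1 -0.6 0 -1; 1 1.1 -0.6 0 -1; 1 1.1 -0.6 0 -1; 1 1.1 -0.6 0 -1; 0.7 0.7 -0.4 0 -1; 0 0 0 0 -1; 0 0 0 0 -1; 0 0 0 0 -1"

```text
clock: 25.6
ee_pos: [0.5193, 0.2265, 0.1402]
tool_rot: [0.914, 0.405, -0.002, 0.002]
force: [-11.1, -6.1, 27.4]
opening: 0.033
```

```bash
python3 -c "
from h import *
look()"
```

```text
t 25.6 p [0.5193 0.2265 0.1402] eul [0.833 0.005 3.14 ] F [-11.1  -6.1  27.4] op 0.033 q [ 0.26  0.29  1.65 -0.    1.2   1.  ]
tcp stop-frame [ 0.0735 -0.0002] Fn -11.9
side foot [0.4739 0.1785 0.0068] stopfr [0.0074 0.0015] 0.78
side tongue [0.5385 0.2461 0.1606] stopfr [ 0.1009 -0.0012] 0.63
scene foot [0.4778 0.1834 0.0046] stopfr [0.0137 0.0018] 0.82
scene tongue [0.5376 0.2517 0.1623] stopfr [0.1045 0.0032] 0.73
```

Emit:
jog_arm --targets "-0.7 -0.8 0.8 0 -1; 0 0 0.7 0 -1; 0 0 0 0 -0.1; 0 0 0 0 0; 0 0 0 0 0.2; 0 0 0 0 0.3; 0 0 0 0 0.3; 0 0 0 0 0.3"

```text
clock: 26.9
ee_pos: [0.5195, 0.2278, 0.137]
tool_rot: [0.915, 0.405, -0.0, -0.0]
force: [0.2, -1.1, 0.2]
opening: 0.0552
```

```bash
python3 -c "
from h import *
look()"
```

```text
t 26.9 p [0.5195 0.2278 0.137 ] eul [ 0.833  0.    -3.141] F [ 0.2 -1.1  0.2] op 0.0552 q [ 0.26  0.29  1.66 -0.    1.19  1.  ]
tcp stop-frame [0.0746 0.0006] Fn -0.7
side foot [0.4774 0.183  0.0036] stopfr [0.0131 0.0019] 0.82
side foot [0.5335 0.269  0.0034] stopfr [0.1146 0.0178] 0.61
side tongue [ 0.6764 -0.2527  0.0439] stopfr [-0.1772 -0.4377] 0.73
side tongue [0.535  0.2471 0.1617] stopfr [0.0993 0.002 ] 0.57
scene foot [0.4773 0.1832 0.0054] stopfr [0.0132 0.0021] 0.59
scene tongue [0.5376 0.2497 0.1595] stopfr [0.103  0.0018] 0.7
```

Emit:
jog_arm --targets "0 0 10 0 0.3; 0 0 20 0 0.3; 0 0 30 0 0.5; 0 0 40 0 1; -25 -28 20 0 1; -30 -33 0 0 1; -30 -33 0 0 1; 0 0 0 0 1"

```text
clock: 28.2
ee_pos: [0.433, 0.1325, 0.2578]
tool_rot: [0.915, 0.403, 0.0, 0.0]
force: [-0.2, 0.7, 1.7]
opening: 0.0855
```

```bash
python3 - <<'E'
from h import *
look()
im=arm.capture('wrist')
cv2.imwrite('pics/j.png',im)
for m in('foot','tongue','stop','wall'):
  for r in arm.place_of('wrist',m)[:2]:
    q=np.array(r['location']);print(m,np.round(q,4),'stopfr',np.round([(q[:2]-sp)@n,(q[:2]-sp)@t],4),round(r['score'],2))
E
```

```text
t 28.2 p [0.433  0.1325 0.2578] eul [ 0.831 -0.     3.141] F [-0.2  0.7  1.7] op 0.0855 q [ 0.11 -0.08  1.8  -0.    1.41  0.85]
tcp stop-frame [-0.0541  0.001 ] Fn 0.4
side foot [0.4758 0.178  0.0076] stopfr [ 0.0083 -0.0003] 0.61
side tongue [0.5375 0.2484 0.1616] stopfr [0.1019 0.001 ] 0.7
scene foot [0.4688 0.1755 0.0024] stopfr [0.0018 0.0032] 0.64
scene foot [0.4759 0.1822 0.0052] stopfr [0.0115 0.0024] 0.57
scene tongue [0.5355 0.247  0.1598] stopfr [0.0996 0.0016] 0.57
foot [0.4743 0.1829 0.0062] stopfr [0.011  0.0041] 0.82
stop [0.4701 0.1724 0.0045] stopfr [0.0004 0.0002] 0.66
```

View pics/j.png

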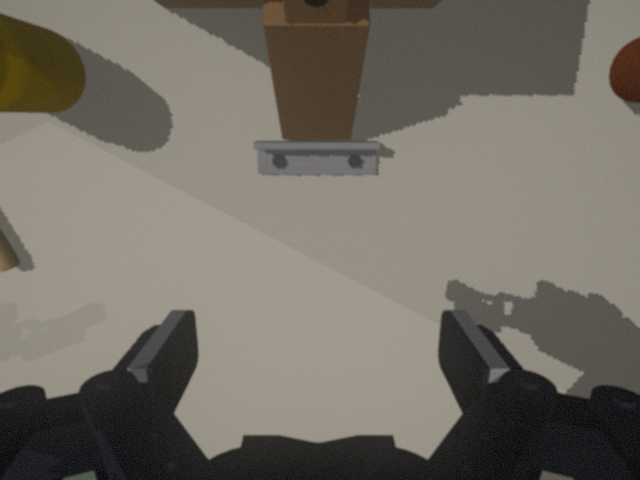

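The slab is squared up: centred on the stop at column 317, leaning on the wall, and the gripper is clear of it. Handing in.

```bash
python3 -c "
from h import *
st(); print(arm.sign_off())"
```

```text
t 28.75 p [0.4347 0.1341 0.2571] eul [ 0.833  0.    -3.141] F [-0.1  0.7  0.3] op 0.0851 q [ 0.11 -0.07  1.8   0.    1.41  0.85]
the job is handed in; nothing more can be done
None
```

I drew the slab out from under the stand, laid it flat in the open and let go. I then took it by the tongue and leaned it against the wall, with its foot behind the middle of the stop. It was handed in at 28.75 s; sign-off gives no verdict.

**What differed from plan:** lifting the tongue end did not tilt the slab, because the pads held it level. I turned it half round, pressed its foot against the wall face and raised the tongue end until it stood at about 65°. I then turned it back, set the foot down behind the stop and lowered it onto the wall by hand.

**Last checks:**
- **Foot:** the good readings put it 8 to 11.5 mm from the stop face (allowed 3 to 16 mm) and within about 4 mm of the stop's middle. One low-scoring scene reading said 2 mm; I took it as false.
- **Tongue:** about 8 mm in front of the wall face at mid-thickness, which fits the slab touching the wall. It leans about 31° from vertical.
- **Square and released:** the last wrist picture shows the slab square to the wall and centred on the stop, with the gripper open and clear.
- **Crucibles:** nothing touched them. The larger one stood in place in the later pictures; I did not measure the two on the stand again.

**Not confirmed:** the stop hides the foot in that picture, so I could not see whether the foot touches it or stands 1 to 3 mm off.

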